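Hang the push board on its hook in the low cupboard

ROBOT

A 6-joint arm with a two-finger parallel gripper is mounted at the origin on the work surface. World frame = base frame: x ahead of the robot, y to its left, z up, the work surface at z = 0. Lengths are in m, angles in rad, forces in N, time in s.
With the tool pointing down it reaches from about 0.325 to 0.9 m from the base axis. Payload 6.1 kg.
Tool frame: the origin (TCP) lies between the finger pads; the fingertips stand env.tips_ahead ahead of it and the grasp point (between the pads) lies 6 mm ahead of it (env.tips_ahead is the distance from the TCP to the fingertips, in m); z points along the fingers, y is the line along which they close (so a half turn about z gives the same grasp; the last joint's range is limited). The gripper opens to 87 mm and grips with 3 to 60 N. Pads are 19 mm wide; open, the fingers measure 117 mm over their backs; the gripper's body (75 mm by 190 mm) begins 51 mm behind the grasp point.
Start: joints at [0.997, 0.22, 1.526, -0, 1.395, -0.126], TCP at [0.271, 0.563, 0.248] pointing down, gripper open.
Joint ranges: [-2.98, 2.98], [-0.91, 2.08], [0.09, 2.57], [-1.24, 4.39], [0.2, 2.65], [-2.68, 2.68]. Speed limits (rad/s): [2.57, 2.57, 3.01, 3.14, 3.14, 3.14].

INTERFACE

Orientations are given as a 3x3 rotation matrix whose columns are the frame's x, y, z axes.
In Python, from bench import env, viewer, order, nets gives the robot as it stands.
- The arm moves only by the tool servo_tool, never from a script. Its argument "commands" is one flat list of numbers, 7 for each row, row after row: the gripper's target within -1 to 1 (fully open at 1, half-way at 0, shut at -1), then the shift along the tool's x, y, z scaled (see below), then the turn, a rotation vector about the tool's x, y, z scaled (see below). A call has 1 to 10 rows; each row shifts and turns the commanded pose from where the row before left it, along the tool's axes as they then stand; what a row does not reach is not made up. The controller multiplies each number of a shift by 0.02 m and each number of a turn by 0.5 rad. A row lasts 1/12 s, in which the tool goes at most 41.7 mm and 7.16 degrees, less where a joint would pass 70% of its speed; a pose out of reach is approached as far as the arm can. A call with a number of a shift or a turn outside -1 to 1 is refused whole. A call with a gripper value outside its range is refused whole. The fingers move at their own pace and stop on an object; "squeeze" is the grip in N (left out, the last holds). Time passes only in rows, so rows that do not move let the fingers close. It gives the time, the measured TCP pose, the force, the opening and the grip force at its end, in the units of the state.
- env.get_obs(): the state, without advancing time (a new reading comes with each control period).
- viewer.capture(name): name is "side" or "top"; returns a dict with "pixels" (400x640x3 uint8, red, green, blue), "intrinsics" (3x3 intrinsics, pixels), "extrinsics" (4x4, takes a point from camera to world coordinates). Camera axes: x right, y down, z forward; pixel columns grow to the right and rows downward; lengths in m; the calibration is good to about 2 mm. A picture is of the moment at which its call begins. There is no depth.
- order.sign_off(): hands the job in; it is judged then, once.
Trained networks look in a picture, given as the dict that the camera call returned (one of the last four; its "shot" number tells which), for a name from the list of things; names that differ only in an ending like _2 or _b are one class to them, and where a whole thing is asked for, a point or a joint stands for the part that bears it (a point fixed in the world has none). Each returns a list of dicts, best first, with "score" (0 to 1); they miss things now and then, are a little off and sometimes report something else, mostly with a low value. They report only what shows in the picture. A call takes as long as a camera call. They do not tell look-alikes from the thing itself.
- nets.regions_of(picture, label): "region" (400x640 bool, what is visible of it) and "extent" ([centre column, centre row, width, height] in pixels, round what is visible of it).
The state is a dict: "clock": time; "joint_pos": joint angles; "qd": joint speeds; "joint_torque": joint torques, N m; "tool_pos": TCP position; "tcp_rot": TCP orientation; "ft_force": force on the tool from outside, world axes, zero at the start; "ft_torque": the same for the moment, N m; "finger_gap": opening from 0.0 (shut) to 1.0 (fully open); "finger_force": force on a finger pad.
Only numpy, scipy, OpenCV 4.12 (cv2) and the standard library are available. Lean on these libraries where they do the work, as an engineer would, in place of code of your own. Each camera call takes 0.05 s, during which the arm holds its last target. There are 200 camera calls.

TASK

Hang the wooden push board on the hook deep inside the low tool cupboard: tip its nose up to get it in under the front rail, feel for the hook along the back panel, and draw the board down so that the hook takes a gentle but definite pull before you let go. It must end hanging freely from the hook with its handle side to the front; never force it against the hook or the cupboard, keep the gripper off the cupboard, and leave the other things on the bench and in the cupboard where they are.

Things in the scene. Friction and masses are not known exactly. Their poses are not given: they have to be found in the camera images.
- board: Push board of bare plywood, a flat plate 215 long (x) x 56 wide x 12 mm thick, lying flat, handle up. Origin: centre of the underside; x to the nose end, z out of the top face. Its wooden handle block, 56 long (x) x 24 wide (y), stands 12 to 46 mm above the underside, centred at x = -60 mm, y = 0. About 0.10 to 0.20 kg.
- eye (a point): Centre of the board's hanging hole (round, 29 mm wide, through the 12 mm thickness): 79.5 mm ahead of the board's origin along x, 6 mm above the underside, 28 mm back from the nose end.
- nose (a point): Middle of the lower edge of the board's nose end (107.5 mm ahead of the board's origin, on the underside). With the board tilted nose up by about 30 degrees and this edge sliding down the back panel from 45 mm above the root, the tip enters the hole and the board catches when the edge is about 18 mm above the root. Pull wanted there: 3 N or more for 0.3 s; hook and cupboard bear up to 15 N.
- cupboard: Low plywood tool cupboard fixed to the bench, 127 deep (x) x 280 wide (y) x 314 mm high, open front to its own -x, no bottom, walls 12 mm, clear plastic back panel and roof, roof underside at 310 mm. Origin: centre of its footprint on the bench, z up. Front face of the back panel at x = +51.5 mm. A can and a glue bottle stand in it, at least 55 mm to either side of the middle.
- rail (a point): Middle of the lower front edge of the cupboard's front rail, which closes the top of the opening: 12 mm thick (x = -63.5 to -51.5 mm of the cupboard), lower edge 242 mm above the bench, up to the roof.
- strip (a point): Middle (y = 0) of the back panel's front face, 236 mm high. The hook is on this line, on a thin steel strip: a rigid 7 mm steel rod slanting up and forward from its root on the panel to a round tip 21 mm out and 21 mm above the root. Its height is NOT measured, it must be felt: the root is 202 to 236 mm above the bench.
- handle (a point): Centre of the top of the board's handle block: 60 mm behind the board's origin along x (that is, at x = -60 mm), 46 mm above the underside.
Not all that is in view belongs to the job. What is meant by the board is not purple, and is the larger of those in its own colour.

How it is judged:
By the outcome, as a careful person would: the job done as asked, in the order asked, and still so for the second after the job is handed in, with the robot touching nothing.
It also fails if it takes over 70 s, if anything falls off the work surface, if the arm or the gripper's body presses on something with over 40 N, if the wrist force passes 120 N, or if a joint passes its speed limit or range.

## Working session

There is one attempt and no reset: what is moved stays moved. The work goes in short steps, Python scripts to look and compute and a tool call to move; the robot and the scene stay as the last step left them, time stands still between calls to the robot, and variables do not carry over. Pictures are saved under pics/ and viewed, at most 10 in all, crops included, and the job is handed in when it is done.

Besides the shell and the picture viewer there is one more tool, called after ">>>" as a command line: name --argument value ..., lists and objects as JSON in quotes. servo_tool: Moves the arm, as the interface text tells. Shifts and turns lie within -1 to 1; 1 stands for 0.02 m of shift or 0.5 rad of turn. Its arguments: {"type":"object","properties":{"commands":{"type":"array"},"squeeze":{"type":"number"}},"required":["commands"]}

```bash
ls; mkdir -p pics; cat > h.py <<'E'
import numpy as np, cv2
from bench import env, viewer, order, nets
np.set_printoptions(precision=4,suppress=True)
def ray(p,u,v):
    K=p["intrinsics"];T=p["extrinsics"];d=T[:3,:3]@np.linalg.solve(K,[u,v,1.]);return T[:3,3],d
def onz(p,u,v,z):
    o,d=ray(p,u,v);return o+d*(z-o[2])/d[2]
def proj(p,X):
    X=np.atleast_2d(X);T=p["extrinsics"];c=(X-T[:3,3])@T[:3,:3];q=c@p["intrinsics"].T;return q[:,:2]/q[:,2:]
def save(p,n): cv2.imwrite("pics/"+n,p["pixels"][:,:,::-1])
E
python3 - <<'E'
from h import *
print(env.tips_ahead, env.get_obs())
for n in("top","side"):
    p=viewer.capture(n);save(p,n+"0.png");print(n,p["extrinsics"],p["intrinsics"])
    for l in("board","cupboard"):
        for r in nets.regions_of(p,l)[:4]:
            m=r["region"];print(l,r["score"],r["extent"],p["pixels"][m].mean(0))
            if n=="top":
                c=cv2.minAreaRect(np.argwhere(m)[:,::-1].astype(np.float32));b=cv2.boxPoints(c)
                print([onz(p,*q,.012)[:2] for q in b])
E
```

```text
pics
0.025 {'clock': 0.0, 'joint_pos': array([ 0.9969,  0.2212,  1.5276, -0.    ,  1.3947, -0.1261]), 'qd': array([ 0.0005, -0.0008,  0.0005, -0.0009,  0.0009,  0.0012]), 'joint_torque': array([  0.0004, -49.4603, -38.7378,   0.0697,   0.0574,  -0.0001]), 'tool_pos': array([0.2703, 0.5629, 0.2464]), 'tcp_rot': array([[-0.9014,  0.433 , -0.0011],
       [ 0.433 ,  0.9014, -0.0016],
       [ 0.0002, -0.0019, -1.    ]]), 'ft_force': array([-0.1405, -0.8704, -0.365 ]), 'ft_torque': array([ 0.0209, -0.0334,  0.0228]), 'finger_force': 0.0, 'finger_gap': 1.0010842769602641}
top [[-0.1534 -0.9644  0.2156  0.3531]
 [-0.9881  0.1511 -0.0272 -0.0652]
 [-0.0063 -0.2172 -0.9761  1.1289]
 [ 0.      0.      0.      1.    ]] [[379.8901   0.     319.4002]
 [  0.     379.8901 200.0427]
 [  0.       0.       1.    ]]
board 0.75 [393.6, 223.8, 36.5, 70.4] [178.1412 139.3153  94.7553]
[array([ 0.6021, -0.2696]), array([ 0.6042, -0.3302]), array([ 0.3912, -0.3266]), array([ 0.3896, -0.2684])]
board 0.69 [291.2, 275.6, 75.3, 45.5] [129.2018  74.5768 138.3883]
[array([0.4234, 0.1311]), array([0.474 , 0.1013]), array([ 0.36  , -0.0839]), array([ 0.3114, -0.0528])]
board 0.56 [344.4, 226.7, 46.6, 23.8] [178.8542 139.3826  94.5227]
[array([ 0.5278, -0.0844]), array([ 0.5453, -0.2284]), array([ 0.5085, -0.2317]), array([ 0.4914, -0.0887])]
cupboard 0.93 [206.9, 168.8, 143.7, 111.3] [137.9152 126.9702 111.7415]
[array([0.8519, 0.4594]), array([0.9242, 0.0571]), array([0.6382, 0.0096]), array([0.5754, 0.3932])]
side [[ 0.7861 -0.4432  0.4308  0.2321]
 [-0.6179 -0.581   0.5298 -0.4992]
 [ 0.0155 -0.6827 -0.7306  0.7464]
 [ 0.      0.      0.      1.    ]] [[385.7033   0.     322.0546]
 [  0.     385.7033 198.2907]
 [  0.       0.       1.    ]]
board 0.81 [231.2, 258.5, 27.3, 85.8] [110.6118  54.9965 124.4696]
board 0.55 [360.3, 337.9, 96.6, 87.9] [189.1716 148.108  100.9824]
cupboard 0.71 [298.1, 124.9, 134.0, 166.4] [110.3511  92.7811  73.0147]
```

View pics/top0.png

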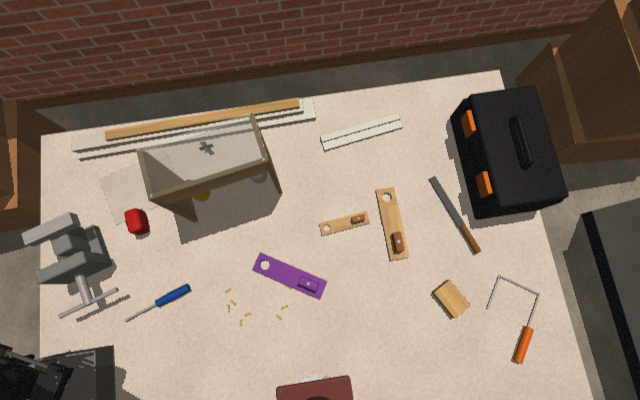

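View pics/side0.png

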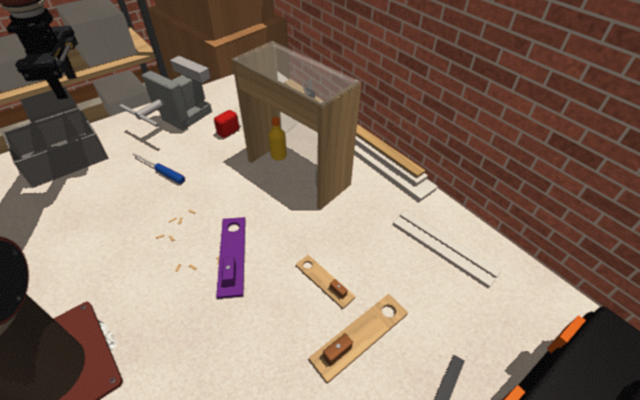

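Top: the board is the large plywood one at (392,223), nose with hole upwards at (388,196). The small plywood one at (344,223) and the purple one are decoys. The cupboard's roof spans (138,150)-(280,195), open towards image bottom. Next I fit the poses.

```bash
cat > fit.py <<'E'
from h import *
from scipy.optimize import minimize
def box(x0,x1,y0,y1,z0,z1): return np.array([[x,y,z] for x in(x0,x1) for y in(y0,y1) for z in(z0,z1)],float)/1000
B=[box(-107.5,107.5,-28,28,0,12),box(-88,-32,-12,12,12,46)]
C=[box(-63.5,63.5,-140,-128,0,314),box(-63.5,63.5,128,140,0,314),box(-63.5,-51.5,-140,140,242,314),box(51.5,63.5,-140,140,0,314)]
C=[box(-63.5,63.5,-140,-128,0,314),box(-63.5,63.5,128,140,0,314),box(-63.5,-51.5,-140,140,242,314),box(-63.5,63.5,-140,140,310,314)]
def tf(P,q):
    c,s=np.cos(q[2]),np.sin(q[2]);return P@np.array([[c,s,0],[-s,c,0],[0,0,1]])+[q[0],q[1],0]
S=4
def mask(p,M,q):
    m=np.zeros((400*S,640*S),np.uint8)
    for b in M: cv2.fillConvexPoly(m,cv2.convexHull(np.round((proj(p,tf(b,q))+.5)*S).astype(np.int32)),1)
    return m
def fit(pm,M,q0):
    big=[(p,cv2.resize(m.astype(np.uint8),None,fx=S,fy=S,interpolation=0)) for p,m in pm]
    def cost(v):
        q=np.array(v)*[.01,.01,.05]+q0; return sum(1-(a:=mask(p,M,q)&m).sum()/((mask(p,M,q)|m).sum()) for p,m in big)
    r=minimize(cost,[0,0,0],method="Nelder-Mead",options=dict(initial_simplex=[[0,0,0],[1,0,0],[0,1,0],[0,0,1]],maxiter=120))
    return np.array(r.x)*[.01,.01,.05]+q0,r.fun
E
cat > run1.py <<'E'
from fit import *
t=viewer.capture("top");s=viewer.capture("side")
def reg(p,l,u):
    R=[r for r in nets.regions_of(p,l) if np.hypot(r["extent"][0]-u[0],r["extent"][1]-u[1])<20]
    return R[0]["region"]
bt,bs=reg(t,"board",(393,224)),reg(s,"board",(360,338))
ct,cs=reg(t,"cupboard",(207,169)),reg(s,"cupboard",(298,125))
qs=[]
for M,q0,a,b in((B,[.497,-.298,0],bt,bs),(C,[.73,.21,.2],ct,cs)):
    for pm in([(t,a)],[(s,b)],[(t,a),(s,b)]): q,f=fit(pm,M,q0);print(q,f)
    qs.append(q)
for p,n,m,(x,y) in((t,"t",ct,(120,100)),(s,"s",cs,(220,30))):
    im=cv2.resize(p["pixels"][:,:,::-1],None,fx=S,fy=S,interpolation=cv2.INTER_CUBIC)
    for M,q in((C,qs[1]),):
        for b in M:
            pts=((proj(p,tf(b,q))+.5)*S).astype(int)
            for i in range(8):
                for k in(1,2,4):
                    if i^k>i: cv2.line(im,tuple(map(int,pts[i])),tuple(map(int,pts[i^k])),(0,0,255),1)
    c,_=cv2.findContours(cv2.resize(m.astype(np.uint8),None,fx=S,fy=S,interpolation=0),0,1);cv2.drawContours(im,c,-1,(0,255,0),1)
    cv2.imwrite(f"pics/fit_{n}.png",im[y*S:y*S+600,x*S:x*S+700])
E
python3 run1.py
```

```text
[ 0.4996 -0.2978  0.0135] 0.08073370512373645
[ 0.5002 -0.2985  0.0158] 0.05372913224317699
[ 0.4998 -0.2983  0.0165] 0.13702305807315163
[0.6793 0.1606 0.1718] 0.01714563773757727
[0.6792 0.1606 0.165 ] 0.12565505943239041
[0.6792 0.1606 0.1685] 0.14279627601385336
```

View pics/fit_t.png

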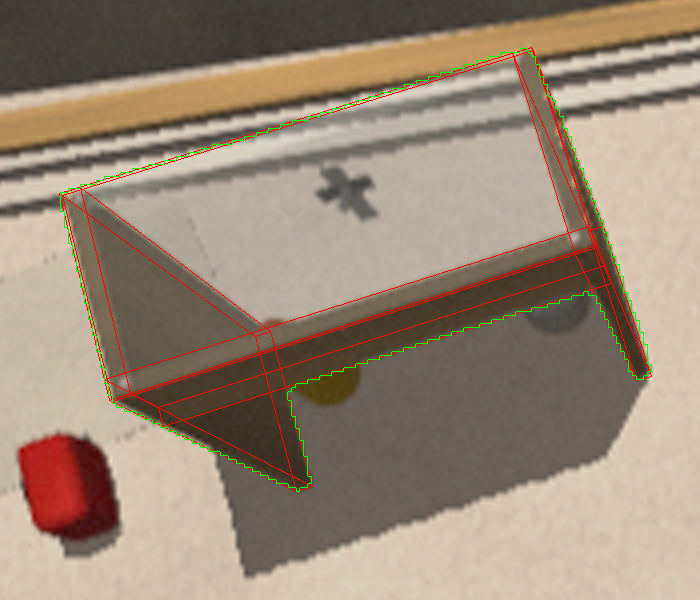

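View pics/fit_s.png

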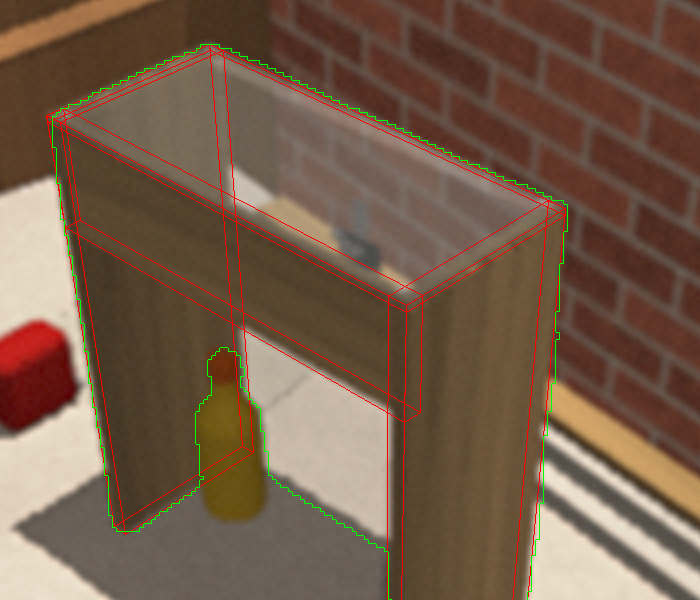

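Both fits are good (cupboard at (0.679,0.161), yaw 0.169; board at (0.500,-0.298), yaw 0.016). I move over the handle now, turning first.

>>> servo_tool --commands '[1,0,0,0,0,0,-0.23,1,0,0,0,0,0,-0.23,1,0,0,0,0,0,-0.23,1,0,0,0,0,0,-0.23,1,-0.2,-1,0,0,0,0,1,-0.2,-1,0,0,0,0,1,-0.2,-1,0,0,0,0,1,-0.2,-1,0,0,0,0,1,-0.2,-1,0,0,0,0,1,-0.2,-1,0,0,0,0]'

```text
clock: 1.43
tool_pos: [0.2962, 0.4428, 0.2476]
tcp_rot: [[-1.0, -0.012, 0.0], [-0.012, 1.0, 0.0], [-0.0, 0.0, -1.0]]
ft_force: [-0.2, 0.8, 0.3]
finger_gap: 1.002
finger_force: 0.0
```

>>> servo_tool --commands '[1,-0.2,-1,0,0,0,0,1,-0.2,-1,0,0,0,0,1,-0.2,-1,0,0,0,0,1,-0.2,-1,0,0,0,0,1,-0.2,-1,0,0,0,0,1,-0.2,-1,0,0,0,0,1,-0.2,-1,0,0,0,0,1,-0.2,-1,0,0,0,0,1,-0.2,-1,0,0,0,0,1,-0.2,-1,0,0,0,0]'

```text
clock: 2.27
tool_pos: [0.3386, 0.2433, 0.2478]
tcp_rot: [[-1.0, -0.012, 0.001], [-0.012, 1.0, 0.0], [-0.001, 0.0, -1.0]]
ft_force: [-0.1, -0.3, 0.3]
finger_gap: 0.999
finger_force: 0.0
```

>>> servo_tool --commands '[1,-0.2,-1,0,0,0,0,1,-0.2,-1,0,0,0,0,1,-0.2,-1,0,0,0,0,1,-0.2,-1,0,0,0,0,1,-0.2,-1,0,0,0,0,1,-0.2,-1,0,0,0,0,1,-0.2,-1,0,0,0,0,1,-0.2,-1,0,0,0,0,1,-0.2,-1,0,0,0,0,1,-0.2,-1,0,0,0,0]'

```text
clock: 3.1
tool_pos: [0.3811, 0.0437, 0.2478]
tcp_rot: [[-1.0, -0.012, 0.001], [-0.012, 1.0, -0.0], [-0.001, -0.0, -1.0]]
ft_force: [0.0, -1.4, -0.5]
finger_gap: 0.997
finger_force: 0.0
```

>>> servo_tool --commands '[1,-0.2,-1,0,0,0,0,1,-0.2,-1,0,0,0,0,1,-0.2,-1,0,0,0,0,1,-0.2,-1,0,0,0,0,1,-0.2,-1,0,0,0,0,1,-0.2,-1,0,0,0,0,1,-0.2,-1,0,0,0,0,1,-0.2,-1,0,0,0,0,1,-0.2,-1,0,0,0,0,1,-0.2,-1,0,0,0,0]'

```text
clock: 3.93
tool_pos: [0.4235, -0.1559, 0.2478]
tcp_rot: [[-1.0, -0.012, 0.001], [-0.012, 1.0, -0.0], [-0.001, -0.0, -1.0]]
ft_force: [0.5, 0.1, -0.1]
finger_gap: 1.001
finger_force: 0.0
```

>>> servo_tool --commands '[1,-0.09,-0.9,0,0,0,0,1,-0.09,-0.9,0,0,0,0,1,-0.09,-0.9,0,0,0,0,1,-0.09,-0.9,0,0,0,0,1,-0.09,-0.9,0,0,0,0,1,-0.09,-0.9,0,0,0,0,1,-0.09,-0.9,0,0,0,0,1,-0.09,-0.9,0,0,0,-0.01,1,0,0,1,0,0,0,1,0,0,1,0,0,0]'

```text
clock: 4.77
tool_pos: [0.4403, -0.3005, 0.2086]
tcp_rot: [[-1.0, -0.016, 0.003], [-0.016, 1.0, -0.003], [-0.003, -0.003, -1.0]]
ft_force: [-0.2, -0.3, 0.1]
finger_gap: 0.997
finger_force: 0.0
```

>>> servo_tool --commands '[1,0,0,1,0,0,0,1,0,0,1,0,0,0,1,0,0,1,0,0,0,1,0,0,1,0,0,0,1,0,0,1,0,0,0,1,0,0,1,0,0,0,1,0,0,1,0,0,0,1,0,0,0.8,0,0,0,1,0,0,0.4,0,0,0,1,0,0,0,0,0,0]'

```text
clock: 5.6
tool_pos: [0.4383, -0.2976, 0.0416]
tcp_rot: [[-1.0, -0.017, -0.003], [-0.017, 1.0, 0.003], [0.003, 0.003, -1.0]]
ft_force: [-0.2, 0.1, 0.5]
finger_gap: 0.997
finger_force: 0.0
```

>>> servo_tool --commands '[-1,0,0,0.05,0,0,0,-1,0,0,0,0,0,0,-1,0,0,0,0,0,0,-1,0,0,0,0,0,0,-1,0,0,0,0,0,0,-1,0,0,0,0,0,0,-1,0,0,0,0,0,0,-1,0,0,0,0,0,0]' --squeeze 50

```text
clock: 6.27
tool_pos: [0.4396, -0.2987, 0.0427]
tcp_rot: [[-1.0, -0.017, 0.0], [-0.017, 1.0, -0.0], [-0.0, -0.0, -1.0]]
ft_force: [-0.2, -0.4, -0.8]
finger_gap: 0.474
finger_force: 0.0
```

>>> servo_tool --commands '[-1,0,0,0,0,0,0,-1,0,0,0,0,0,0,-1,0,0,0,0,0,0,-1,0,0,0,0,0,0,-1,0,0,0,0,0,0]'

```text
clock: 6.68
tool_pos: [0.4395, -0.2986, 0.0425]
tcp_rot: [[-1.0, -0.017, -0.0], [-0.017, 1.0, 0.0], [0.0, 0.0, -1.0]]
ft_force: [0.0, -0.2, -0.3]
finger_gap: 0.27
finger_force: 50.0
```

>>> servo_tool --commands '[-1,0,0,-0.3,0,0,0,-1,0,0,-1,0,0,0,-1,0,0,-1,0,0,0,-1,0,0,-1,0,0,0,-1,0,0,-1,0,0,0,-1,0,0,-1,0,0,-0.15,-1,0,0,-1,0,0,-0.15,-1,0,0,0,0,-0.21,0,-1,0,0,0,0,-0.21,0,-1,0,0,0,0,-0.21,0]'

```text
clock: 7.52
tool_pos: [0.4523, -0.2873, 0.1742]
tcp_rot: [[-0.949, -0.133, 0.286], [-0.129, 0.991, 0.031], [-0.288, -0.007, -0.958]]
ft_force: [-0.3, 0.1, -1.5]
finger_gap: 0.27
finger_force: 50.0
```

```bash
cat > r2.py <<'E'
from fit import *
q=[.6793,.1606,.1685]
tiles=[]
for n in("top","side"):
    p=viewer.capture(n);S=10
    pts={}
    for z in(.202,.219,.236):
        pts[z]=[proj(p,tf(np.array([a]),q))[0] for a in([.0515,0,z],[.0305,0,z+.021])]
        print(n,z,*pts[z])
    c=pts[.219][0].astype(int); w=19
    im=cv2.resize(p["pixels"][c[1]-25:c[1]+25,c[0]-w:c[0]+w+1,::-1],None,fx=S,fy=S,interpolation=cv2.INTER_CUBIC)
    col=[(0,0,255),(0,255,0),(255,0,0)]
    for (z,ab),k in zip(pts.items(),col):
        for u in ab: cv2.circle(im,tuple(int(i) for i in (u-[c[0]-w,c[1]-25]+.5)*S),4,k,1)
    tiles.append(im)
cv2.imwrite("pics/hook.png",np.hstack(tiles))
E
python3 r2.py
```

```text
top 0.202 [209.4352 150.8611] [209.1665 155.4978]
top 0.219 [207.4979 148.5574] [207.1731 153.215 ]
top 0.236 [205.4926 146.1728] [205.1078 150.85  ]
side 0.202 [310.1067 103.5526] [304.1248  99.6422]
side 0.219 [310.0578  97.627 ] [303.9944  93.4974]
side 0.236 [310.0076  91.5451] [303.8605  87.1858]
```

View pics/hook.png

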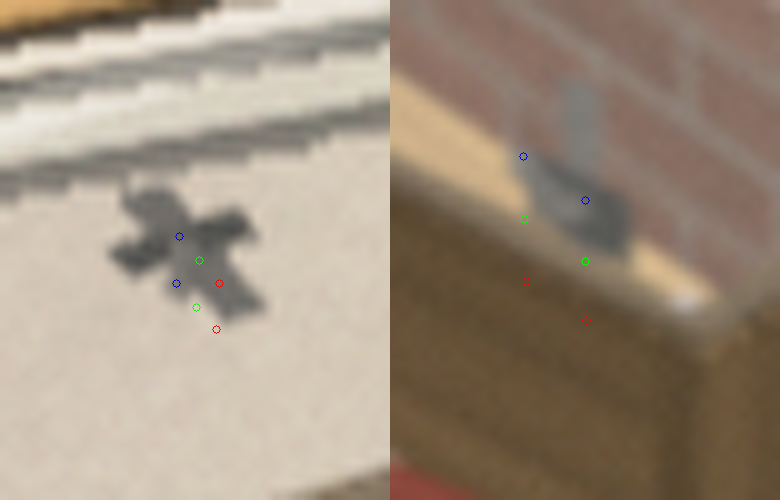

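A plate hides the hook: the strip shows, top view around (207,147) and side (309,90), but its height does not. It must be felt. I finish the tilt and travel to the front of the cupboard.

>>> servo_tool --commands '[-1,0,0,0,0,-0.235,0,-1,0,0,0,0,-0.235,0,-1,0,0.5,0,0,0,0,-1,0,1,0,0,0,0,-1,0,1,0,0,0,0,-1,0,1,0,0,0,0,-1,0,1,0,0,0,0,-1,0,1,0,0,0,0,-1,0,1,0,0,0,0,-1,0,1,0,0,0,0]'

```text
clock: 8.45
tool_pos: [0.4728, -0.1031, 0.1889]
tcp_rot: [[-0.895, -0.078, 0.439], [-0.082, 0.997, 0.011], [-0.438, -0.026, -0.899]]
ft_force: [0.0, -0.2, -0.6]
finger_gap: 0.27
finger_force: 50.0
```

>>> servo_tool --commands '[-1,0,1,0,0,0,0,-1,0,1,0,0,0,0,-1,0,1,0,0,0,0,-1,0,1,0,0,0,0,-1,0,1,0,0,0,0,-1,0,1,0,0,0,0,-1,0,1,0,0,0,0,-1,0,1,0,0,0,0,-1,0,0.5,0,0,0,0,-1,0,0,0,0,0,0]'

```text
clock: 9.28
tool_pos: [0.4601, 0.0671, 0.185]
tcp_rot: [[-0.894, -0.08, 0.44], [-0.084, 0.996, 0.011], [-0.439, -0.027, -0.898]]
ft_force: [-0.0, -0.5, -1.1]
finger_gap: 0.275
finger_force: 50.0
```

```bash
cat > d.py <<'E'
from fit import *
# usage: print pose in cupboard frame; deltas in tool units to given nose target
Q=np.array([.6793,.1606,.1685]); REL=np.array([.1678,0,-.0425]) # nose rel TCP in board axes
def st():
    o=env.get_obs();R=o["tcp_rot"];RB=R@np.diag([-1,1,-1.])
    c,s=np.cos(Q[2]),np.sin(Q[2]);W=np.array([[c,-s,0],[s,c,0],[0,0,1]])
    n=W.T@(o["tool_pos"]+RB@REL-[Q[0],Q[1],0]);A=W.T@RB
    return o,R,W,n,A
def report(*targets):
    o,R,W,n,A=st()
    print("t",o["clock"],"nose_c",n*1000,"tilt deg",np.degrees(np.arctan2(A[2,0],A[0,0])),"yaw err",np.degrees(np.arctan2(A[1,0],A[0,0])),"roll",np.degrees(A[2,1]),"F_c",W.T@o["ft_force"],"j",o["joint_pos"])
    for t in targets: print("to",t,"units",R.T@W@(np.array(t)/1000-n)/.02)
E
python3 -c "
from d import *
report([-90,0,197])"
```

```text
t 9.2833 nose_c [-62.9062 -69.3952 220.5371] tilt deg 26.115261903559325 yaw err -4.294597184447154 roll -1.5317222865405642 F_c [-0.1132 -0.4713 -1.1363] j [-0.0475 -0.4908  2.3458  0.0436  0.8326 -1.7269]
to [-90, 0, 197] units [1.9639 3.3675 0.2498]
```

>>> servo_tool --commands '[-1,1,0,0,0,0,0,-1,1,0,0,0,0,0,-1,0,0.8,0,0,0,0,-1,0,0.8,0,0,0,0,-1,0,0,0,0,0,0]'

```text
clock: 9.7
tool_pos: [0.4222, 0.0949, 0.1667]
tcp_rot: [[-0.894, -0.078, 0.441], [-0.081, 0.997, 0.011], [-0.441, -0.026, -0.897]]
ft_force: [0.3, 0.5, -1.5]
finger_gap: 0.27
finger_force: 50.0
```

```bash
cat >> d.py <<'E'
from scipy.spatial.transform import Rotation as Ro
def rep2(tilt,*targets):
    # orientation correction units (tool frame), then shift units after that turn, nose to target
    report(); o,R,W,n,A=st(); a=np.radians(tilt)
    RB=W@np.array([[np.cos(a),0,-np.sin(a)],[0,1,0],[np.sin(a),0,np.cos(a)]]);Rt=RB@np.diag([-1,1,-1.])
    print("turn units",Ro.from_matrix(R.T@Rt).as_rotvec()/.5)
    for t in targets:
        tc=W@(np.array(t)/1000)+[Q[0],Q[1],0]-RB@REL
        print("to",t,"shift after turn",Rt.T@(tc-o["tool_pos"])/.02,"tcp",tc)
E
python3 -c "
from d import *
rep2(31.5,[-90,0,197],[-60,0,215.4])"
```

```text
t 9.7 nose_c [-95.7371 -36.0581 202.4787] tilt deg 26.212123672035073 yaw err -4.466072813958523 roll -1.4894439374433486 F_c [ 0.4122  0.4378 -1.4745] j [ 0.0451 -0.5788  2.4339 -0.0121  0.8294 -1.6034]
turn units [-0.133  -0.1889 -0.1339]
to [-90, 0, 197] shift after turn [0.1595 1.0822 1.1406] tcp [0.4276 0.1178 0.1456]
to [-60, 0, 215.4] shift after turn [-1.6002  1.0822  1.1399] tcp [0.4572 0.1228 0.164 ]
```

>>> servo_tool --commands '[-1,0,0,0,-0.066,-0.095,-0.067,-1,0,0,0,-0.066,-0.095,-0.067,-1,0,0.36,0.38,0,0,0,-1,0,0.36,0.38,0,0,0,-1,0,0.36,0.38,0,0,0,-1,0,0,0,0,0,0,-1,0,0,0,0,0,0]'

```text
clock: 10.28
tool_pos: [0.4306, 0.1172, 0.1469]
tcp_rot: [[-0.841, -0.167, 0.515], [-0.143, 0.986, 0.087], [-0.522, -0.0, -0.853]]
ft_force: [-0.1, 0.5, -0.6]
finger_gap: 0.273
finger_force: 50.0
```

```bash
cat > r3.py <<'E'
from d import *
rep2(31.5,[-90,0,197],[45,0,280])
o,R,W,n,A=st();RB=R@np.diag([-1,1,-1.])
ok=[]
for nm in("top","side"):
    p=viewer.capture(nm);save(p,"pre_%s.png"%nm);im=p["pixels"][:,:,::-1].copy()
    for b in B:
        X=(b-np.array([.1075,0,0])+REL)@RB.T+o["tool_pos"];pts=proj(p,X)
        for i in range(8):
            for k in(1,2,4):
                if i^k>i: cv2.line(im,tuple(map(int,pts[i]+.5)),tuple(map(int,pts[i^k]+.5)),(0,0,255),1)
    for r in nets.regions_of(p,"board"):
        print(nm,r["score"],r["extent"])
    c=proj(p,tf(np.array([[-.15,0,.2]]),Q))[0].astype(int)
    ok.append(cv2.resize(im[max(0,c[1]-75):c[1]+75,c[0]-50:c[0]+50],None,fx=4,fy=4)[:600])
    print(nm,c)
h=min(a.shape[0] for a in ok);cv2.imwrite("pics/pre.png",np.hstack([a[:h] for a in ok]))
E
python3 r3.py
```

```text
t 10.2833 nose_c [-87.2057  -1.1575 198.2615] tilt deg 31.485157527870598 yaw err -0.032045006422297 roll -0.001216382291839416 F_c [ 0.0167  0.5105 -0.569 ] j [ 0.0405 -0.5812  2.5027  0.1061  0.677  -1.7625]
turn units [-0.0006 -0.0005 -0.001 ]
to [-90, 0, 197] shift after turn [ 0.1526  0.0532 -0.017 ] tcp [0.4276 0.1178 0.1456]
to [45, 0, 280] shift after turn [-7.7711  0.0532 -0.0286] tcp [0.5607 0.1404 0.2286]
top 0.96 [294.1, 275.7, 68.9, 47.4]
top 0.93 [234.9, 236.8, 41.2, 69.3]
top 0.93 [344.7, 223.9, 53.0, 24.2]
top [230 224]
side 0.66 [324.1, 284.1, 61.4, 58.5]
side 0.62 [294.4, 124.8, 127.1, 169.5]
side 0.58 [231.7, 259.4, 27.4, 84.9]
side 0.56 [248.8, 165.3, 50.2, 87.3]
side [248 141]
```

View pics/pre.png

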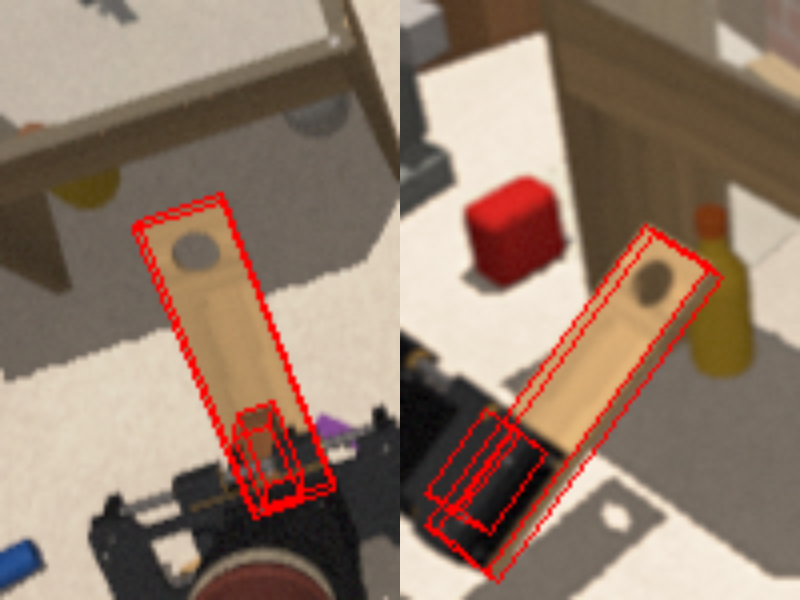

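The board model overlay matches in both views, with the hole at (196,250) in the left crop and the nose aimed under the rail. Inserting along the board axis.

>>> servo_tool --commands '[-1,-1,0.05,0,0,0,0,-1,-1,0,0,0,0,0,-1,-1,0,0,0,0,0,-1,-1,0,0,0,0,0,-1,-1,0,0,0,0,0,-1,-1,0,0,0,0,0,-1,-0.8,0,0,0,0,0,-1,-0.5,0,0,0,0,0,-1,0,0,0,0,0,0]'

```text
clock: 11.23
tool_pos: [0.5553, 0.139, 0.2262]
tcp_rot: [[-0.838, -0.165, 0.52], [-0.14, 0.986, 0.088], [-0.527, 0.001, -0.85]]
ft_force: [0.7, 0.1, -0.9]
finger_gap: 0.269
finger_force: 50.0
```

```bash
python3 -c "
from d import *
rep2(31.5,[50,0,281])"
```

```text
t 11.2333 nose_c [ 39.1488  -0.9965 278.5518] tilt deg 31.828884687949085 yaw err -0.17861136290827256 roll 0.05911877264158488 F_c [ 0.6875 -0.0178 -0.8883] j [ 0.0822 -0.2702  2.1406  0.0685  0.7185 -1.6931]
turn units [-0.0008  0.0115 -0.0053]
to [50, 0, 281] shift after turn [-0.5386  0.0267  0.1309] tcp [0.5657 0.1413 0.2296]
```

>>> servo_tool --commands '[-1,-0.064,0.01,0.039,0,0,0,-1,-0.064,0.01,0.039,0,0,0,-1,-0.064,0.01,0.039,0,0,0,-1,-0.064,0,0.039,0,0,0,-1,-0.064,0,0.039,0,0,0,-1,-0.064,0,0.039,0,0,0,-1,0,0,0,0,0,0,-1,0,0,0,0,0,0]'

```text
clock: 11.9
tool_pos: [0.5621, 0.1413, 0.2239]
tcp_rot: [[-0.84, -0.166, 0.517], [-0.14, 0.986, 0.088], [-0.525, 0.002, -0.851]]
ft_force: [1.2, -0.6, -0.7]
finger_gap: 0.275
finger_force: 50.0
```

>>> servo_tool --commands '[-1,-0.03,0,0.018,0,0,0,-1,0,0,0,0,0,0,-1,0,0,0,0,0,0]'

```text
clock: 12.15
tool_pos: [0.5628, 0.1413, 0.2239]
tcp_rot: [[-0.84, -0.166, 0.517], [-0.14, 0.986, 0.088], [-0.525, 0.002, -0.851]]
ft_force: [-0.6, -0.3, -1.2]
finger_gap: 0.27
finger_force: 50.0
```

>>> servo_tool --commands '[-1,-0.03,0,0.018,0,0,0,-1,0,0,0,0,0,0,-1,0,0,0,0,0,0]'

```text
clock: 12.4
tool_pos: [0.5635, 0.1415, 0.224]
tcp_rot: [[-0.84, -0.166, 0.517], [-0.14, 0.986, 0.088], [-0.525, 0.002, -0.851]]
ft_force: [0.1, 0.6, -1.4]
finger_gap: 0.268
finger_force: 50.0
```

>>> servo_tool --commands '[-1,-0.03,0,0.018,0,0,0,-1,0,0,0,0,0,0,-1,0,0,0,0,0,0]'

```text
clock: 12.65
tool_pos: [0.5642, 0.1416, 0.224]
tcp_rot: [[-0.84, -0.166, 0.517], [-0.14, 0.986, 0.088], [-0.525, 0.002, -0.851]]
ft_force: [-0.6, -0.4, -1.0]
finger_gap: 0.275
finger_force: 50.0
```

```bash
python3 -c "
from d import *
rep2(31.5,[50,0,281])"
```

```text
t 12.65 nose_c [ 48.4674   0.1476 275.8289] tilt deg 31.642950499783115 yaw err -0.18096708931660294 roll 0.09063423409841148 F_c [-0.6782 -0.2971 -1.0337] j [ 0.0866 -0.2394  2.1193  0.0661  0.712  -1.6879]
turn units [ 0.0004  0.005  -0.0054]
to [50, 0, 281] shift after turn [-0.2057 -0.0295 -0.2014] tcp [0.5657 0.1413 0.2296]
```

>>> servo_tool --commands '[-1,-0.044,0,-0.071,0,0,0,-1,-0.044,0,-0.071,0,0,0,-1,-0.044,0,-0.071,0,0,0,-1,-0.043,0,0.026,0,0,0,-1,0,0,0,0,0,0,-1,0,0,0,0,0,0]'

```text
clock: 13.15
tool_pos: [0.5652, 0.1418, 0.2291]
tcp_rot: [[-0.84, -0.166, 0.517], [-0.14, 0.986, 0.088], [-0.525, 0.002, -0.851]]
ft_force: [-1.2, 0.4, -0.8]
finger_gap: 0.275
finger_force: 50.0
```

>>> servo_tool --commands '[-1,-0.043,0,0.026,0,0,0,-1,0,0,0,0,0,0,-1,0,0,0,0,0,0]'

```text
clock: 13.4
tool_pos: [0.5661, 0.1419, 0.2289]
tcp_rot: [[-0.84, -0.166, 0.517], [-0.14, 0.986, 0.088], [-0.524, 0.002, -0.851]]
ft_force: [0.9, -0.3, -0.9]
finger_gap: 0.271
finger_force: 50.0
```

>>> servo_tool --commands '[-1,-0.043,0,0.026,0,0,0,-1,0,0,0,0,0,0,-1,0,0,0,0,0,0]'

```text
clock: 13.65
tool_pos: [0.5672, 0.1421, 0.229]
tcp_rot: [[-0.84, -0.165, 0.517], [-0.14, 0.986, 0.088], [-0.525, 0.002, -0.851]]
ft_force: [0.0, 0.0, -1.8]
finger_gap: 0.271
finger_force: 50.0
```

```bash
python3 -c "
from d import *
rep2(31.5,[50,0,281])"
```

```text
t 13.65 nose_c [ 51.4945   0.0795 280.7979] tilt deg 31.637896798271097 yaw err -0.18543395768450463 roll 0.09089499517426793 F_c [ 0.0185  0.0166 -1.7691] j [ 0.0871 -0.2367  2.1073  0.0649  0.7213 -1.6862]
turn units [ 0.0003  0.0048 -0.0055]
to [50, 0, 281] shift after turn [ 0.0534 -0.0267 -0.0679] tcp [0.5657 0.1413 0.2296]
```

>>> servo_tool --commands '[-1,-0.03,0,0.018,0,0,0,-1,0,0,0,0,0,0,-1,0,0,0,0,0,0]'

```text
clock: 13.9
tool_pos: [0.5678, 0.1422, 0.2289]
tcp_rot: [[-0.84, -0.166, 0.517], [-0.14, 0.986, 0.088], [-0.524, 0.002, -0.851]]
ft_force: [-0.7, -0.7, -1.6]
finger_gap: 0.27
finger_force: 50.0
```

>>> servo_tool --commands '[-1,-0.03,0,0.018,0,0,0,-1,0,0,0,0,0,0,-1,0,0,0,0,0,0]'

```text
clock: 14.15
tool_pos: [0.5682, 0.1423, 0.2286]
tcp_rot: [[-0.84, -0.166, 0.516], [-0.14, 0.986, 0.088], [-0.524, 0.002, -0.852]]
ft_force: [-2.8, 0.5, -2.0]
finger_gap: 0.27
finger_force: 50.0
```

>>> servo_tool --commands '[-1,-0.03,0,0.018,0,0,0,-1,0,0,0,0,0,0,-1,0,0,0,0,0,0]'

```text
clock: 14.4
tool_pos: [0.5685, 0.1423, 0.2282]
tcp_rot: [[-0.841, -0.166, 0.515], [-0.14, 0.986, 0.088], [-0.523, 0.002, -0.852]]
ft_force: [-5.1, -1.6, -0.7]
finger_gap: 0.27
finger_force: 50.0
```

Panel contact is felt at TCP x ≈ 0.568. I ease off to a light touch and slide down.

>>> servo_tool --commands '[-1,0.051,0,-0.031,0,0,0,-1,0,0,0,0,0,0,-1,0.026,0,0.043,0,0,0,-1,0.026,0,0.043,0,0,0,-1,0.026,0,0.043,0,0,0,-1,0.026,0,0.043,0,0,0,-1,0,0,0,0,0,0]'

```text
clock: 14.98
tool_pos: [0.5681, 0.1423, 0.2249]
tcp_rot: [[-0.84, -0.166, 0.517], [-0.14, 0.986, 0.088], [-0.525, 0.002, -0.851]]
ft_force: [-2.2, 0.1, -1.5]
finger_gap: 0.273
finger_force: 50.0
```

```bash
python3 -c "
from d import *
rep2(31.5,[52,0,270])"
```

```text
t 14.9833 nose_c [ 52.4435   0.1491 276.7949] tilt deg 31.650158977637833 yaw err -0.1809260556502861 roll 0.09111680162590205 F_c [-2.1511  0.4268 -1.4582] j [ 0.0874 -0.2293  2.1093  0.0655  0.7117 -1.6868]
turn units [ 0.0004  0.0052 -0.0054]
to [52, 0, 270] shift after turn [ 0.1909 -0.0296  0.2561] tcp [0.5676 0.1416 0.2186]
```

>>> servo_tool --commands '[-1,0.036,0,0.037,0,0,0,-1,0.026,0,0.043,0,0,0,-1,0.026,0,0.043,0,0,0,-1,0,0,0,0,0,0]'

```text
clock: 15.32
tool_pos: [0.5677, 0.1422, 0.2216]
tcp_rot: [[-0.84, -0.165, 0.517], [-0.14, 0.986, 0.088], [-0.524, 0.002, -0.852]]
ft_force: [-0.0, -0.1, -1.8]
finger_gap: 0.271
finger_force: 50.0
```

>>> servo_tool --commands '[-1,0.026,0,0.043,0,0,0,-1,0.026,0,0.043,0,0,0,-1,0,0,0,0,0,0]'

```text
clock: 15.57
tool_pos: [0.5678, 0.1422, 0.2197]
tcp_rot: [[-0.84, -0.165, 0.517], [-0.14, 0.986, 0.088], [-0.524, 0.002, -0.852]]
ft_force: [-1.1, 0.3, -0.7]
finger_gap: 0.274
finger_force: 50.0
```

>>> servo_tool --commands '[-1,0.026,0,0.043,0,0,0,-1,0.026,0,0.043,0,0,0,-1,0,0,0,0,0,0]'

```text
clock: 15.82
tool_pos: [0.5678, 0.1422, 0.2177]
tcp_rot: [[-0.84, -0.166, 0.517], [-0.14, 0.986, 0.088], [-0.524, 0.002, -0.852]]
ft_force: [0.4, 0.7, -1.3]
finger_gap: 0.273
finger_force: 50.0
```

>>> servo_tool --commands '[-1,0.026,0,0.043,0,0,0,-1,0.026,0,0.043,0,0,0,-1,0,0,0,0,0,0]'

```text
clock: 16.07
tool_pos: [0.5678, 0.1422, 0.2157]
tcp_rot: [[-0.84, -0.166, 0.517], [-0.14, 0.986, 0.088], [-0.524, 0.002, -0.852]]
ft_force: [0.2, 0.2, -0.5]
finger_gap: 0.271
finger_force: 50.0
```

>>> servo_tool --commands '[-1,0.026,0,0.043,0,0,0,-1,0.026,0,0.043,0,0,0,-1,0,0,0,0,0,0]'

```text
clock: 16.32
tool_pos: [0.5678, 0.1422, 0.2136]
tcp_rot: [[-0.84, -0.166, 0.517], [-0.14, 0.986, 0.088], [-0.524, 0.002, -0.852]]
ft_force: [-0.5, 0.0, -0.8]
finger_gap: 0.275
finger_force: 50.0
```

>>> servo_tool --commands '[-1,0.026,0,0.043,0,0,0,-1,0.026,0,0.043,0,0,0,-1,0,0,0,0,0,0]'

```text
clock: 16.57
tool_pos: [0.5678, 0.1422, 0.2117]
tcp_rot: [[-0.84, -0.166, 0.517], [-0.14, 0.986, 0.088], [-0.524, 0.002, -0.852]]
ft_force: [-0.7, 0.8, -1.4]
finger_gap: 0.271
finger_force: 50.0
```

>>> servo_tool --commands '[-1,0.026,0,0.043,0,0,0,-1,0.026,0,0.043,0,0,0,-1,0,0,0,0,0,0]'

```text
clock: 16.82
tool_pos: [0.5678, 0.1423, 0.2096]
tcp_rot: [[-0.84, -0.166, 0.517], [-0.14, 0.986, 0.088], [-0.524, 0.002, -0.852]]
ft_force: [0.4, 0.1, -1.3]
finger_gap: 0.271
finger_force: 50.0
```

>>> servo_tool --commands '[-1,0.026,0,0.043,0,0,0,-1,0.026,0,0.043,0,0,0,-1,0,0,0,0,0,0]'

```text
clock: 17.07
tool_pos: [0.5678, 0.1423, 0.2076]
tcp_rot: [[-0.84, -0.166, 0.517], [-0.14, 0.986, 0.088], [-0.524, 0.002, -0.852]]
ft_force: [-0.2, 0.0, -1.0]
finger_gap: 0.268
finger_force: 50.0
```

>>> servo_tool --commands '[-1,0.013,0,0.051,0,0,0,-1,0.026,0,0.043,0,0,0,-1,0,0,0,0,0,0]'

```text
clock: 17.32
tool_pos: [0.5681, 0.1423, 0.2056]
tcp_rot: [[-0.84, -0.166, 0.517], [-0.14, 0.986, 0.088], [-0.524, 0.002, -0.852]]
ft_force: [-1.5, -0.7, -1.1]
finger_gap: 0.275
finger_force: 50.0
```

>>> servo_tool --commands '[-1,0.026,0,0.043,0,0,0,-1,0.026,0,0.043,0,0,0,-1,0,0,0,0,0,0]'

```text
clock: 17.57
tool_pos: [0.5682, 0.1423, 0.2036]
tcp_rot: [[-0.84, -0.166, 0.517], [-0.14, 0.986, 0.088], [-0.524, 0.002, -0.852]]
ft_force: [-1.1, -0.4, -0.4]
finger_gap: 0.271
finger_force: 50.0
```

z_n ≈ 255.

>>> servo_tool --commands '[-1,0.026,0,0.043,0,0,0,-1,0.026,0,0.043,0,0,0,-1,0,0,0,0,0,0]'

```text
clock: 17.82
tool_pos: [0.5682, 0.1423, 0.2016]
tcp_rot: [[-0.84, -0.166, 0.517], [-0.14, 0.986, 0.088], [-0.524, 0.002, -0.852]]
ft_force: [-1.5, 0.2, -0.5]
finger_gap: 0.272
finger_force: 50.0
```

>>> servo_tool --commands '[-1,0.026,0,0.043,0,0,0,-1,0.026,0,0.043,0,0,0,-1,0,0,0,0,0,0]'

```text
clock: 18.07
tool_pos: [0.5685, 0.1424, 0.2]
tcp_rot: [[-0.839, -0.166, 0.518], [-0.14, 0.986, 0.088], [-0.525, 0.002, -0.851]]
ft_force: [-2.6, -0.2, -0.1]
finger_gap: 0.272
finger_force: 50.0
```

>>> servo_tool --commands '[-1,0.026,0,0.043,0,0,0,-1,0,0,0,0,0,0]'

```text
clock: 18.23
tool_pos: [0.5687, 0.1424, 0.1993]
tcp_rot: [[-0.839, -0.165, 0.518], [-0.14, 0.986, 0.088], [-0.526, 0.002, -0.851]]
ft_force: [-1.8, -0.9, 2.0]
finger_gap: 0.272
finger_force: 50.0
```

```bash
python3 -c "
from d import *
rep2(31.5,[52,0,250]);print(env.get_obs()['ft_torque'])"
```

```text
t 18.2333 nose_c [ 53.0387   0.1369 251.3857] tilt deg 31.713055530022267 yaw err -0.1819803063259715 roll 0.08668656599312666 F_c [-1.8807 -0.5683  1.9991] j [ 0.0875 -0.1954  2.1329  0.0702  0.6532 -1.6929]
turn units [ 0.0002  0.0074 -0.0054]
to [52, 0, 250] shift after turn [ 0.0727 -0.0293  0.0007] tcp [0.5676 0.1416 0.1986]
[0.0296 0.0335 0.0353]
```

Upward force appears at nose height ≈ 252 mm. I check by picture whether the tip is in the hole.

```bash
python3 - <<'E'
from d import *
o,R,W,n,A=st();RB=R@np.diag([-1,1,-1.]);tl=[]
for nm in("top","side"):
    p=viewer.capture(nm);a=np.linspace(0,2*np.pi,24)
    e=proj(p,np.array([[-.028+.0145*np.cos(t),.0145*np.sin(t),.012] for t in a])@RB.T+o["tool_pos"]+RB@REL)
    c=e.mean(0).astype(int)
    for dr in(0,1):
        im=cv2.resize(p["pixels"][c[1]-20:c[1]+20,c[0]-20:c[0]+20,::-1],None,fx=10,fy=10,interpolation=cv2.INTER_CUBIC)[:300]
        if dr: cv2.polylines(im,[((e-c+20+.5)*10).astype(np.int32)],True,(0,0,255),1)
        tl.append(im)
cv2.imwrite("pics/hole.png",np.vstack([np.hstack(tl[:2]),np.hstack(tl[2:])]))
E
```

```text
(no output)
```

View pics/hole.png

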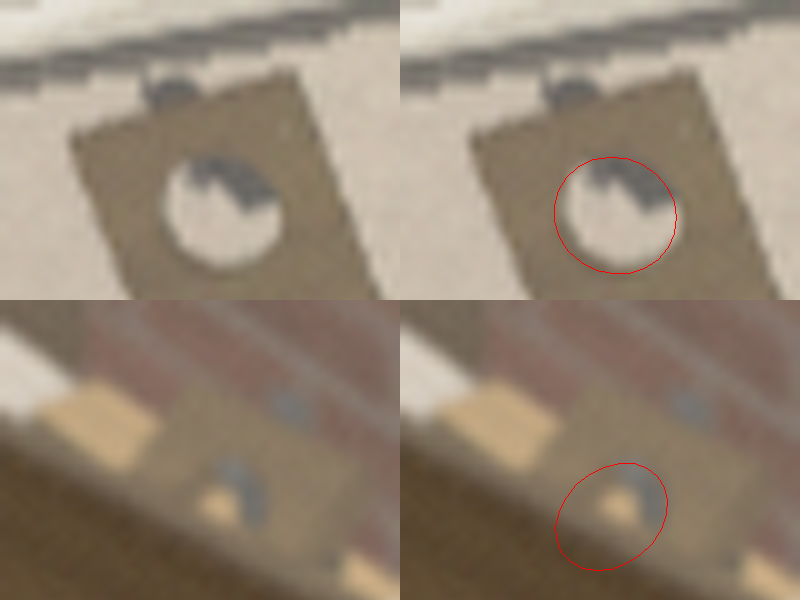

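The tip shows inside the hole on its nose side, which fits a catch with the root at ≈ 234 mm. Now a gentle pull.

>>> servo_tool --commands '[-1,0.026,0,0.043,0,0,0,-1,0,0,0,0,0,0,-1,0,0,0,0,0,0]'

```text
clock: 18.58
tool_pos: [0.569, 0.1424, 0.1986]
tcp_rot: [[-0.839, -0.165, 0.519], [-0.14, 0.986, 0.088], [-0.526, 0.001, -0.85]]
ft_force: [-0.0, 0.3, 2.6]
finger_gap: 0.272
finger_force: 50.0
```

>>> servo_tool --commands '[-1,0.026,0,0.043,0,0,0,-1,0,0,0,0,0,0,-1,0,0,0,0,0,0,-1,0,0,0,0,0,0,-1,0,0,0,0,0,0]'

```text
clock: 19.0
tool_pos: [0.5692, 0.1424, 0.1979]
tcp_rot: [[-0.839, -0.165, 0.519], [-0.14, 0.986, 0.088], [-0.527, 0.001, -0.85]]
ft_force: [2.5, 0.7, 4.9]
finger_gap: 0.272
finger_force: 50.0
```

>>> servo_tool --commands '[-1,0,0,0,0,0,0,-1,0,0,0,0,0,0,-1,0,0,0,0,0,0,-1,0,0,0,0,0,0,-1,0,0,0,0,0,0]'

```text
clock: 19.42
tool_pos: [0.5691, 0.1424, 0.1978]
tcp_rot: [[-0.839, -0.165, 0.519], [-0.14, 0.986, 0.088], [-0.527, 0.001, -0.85]]
ft_force: [3.6, 0.4, 4.7]
finger_gap: 0.272
finger_force: 50.0
```

Pull of about 6 N held for 0.8 s. I ease off slightly and let go.

>>> servo_tool --commands '[-1,-0.026,0,-0.043,0,0,0,-1,0,0,0,0,0,0,0.2,0,0,0,0,0,0,0.2,0,0,0,0,0,0,0.2,0,0,0,0,0,0,0.2,0,0,0,0,0,0,0.2,0,0,0,0,0,0,0.2,0,0,0,0,0,0,0.2,0,0,0,0,0,0]'

```text
clock: 20.17
tool_pos: [0.568, 0.1423, 0.1975]
tcp_rot: [[-0.84, -0.166, 0.516], [-0.14, 0.986, 0.088], [-0.524, 0.002, -0.852]]
ft_force: [-0.4, 0.2, -0.7]
finger_gap: 0.591
finger_force: 0.0
```

>>> servo_tool --commands '[0.2,0,0,-0.5,0,0,0,0.2,0,0,-1,0,0,0,0.2,0,0,-1,0,0,0,0.2,0.4,0,-0.8,0,0,0,0.2,0.8,0,-0.5,0,0,0,0.2,0.8,0,-0.5,0,0,0,0.2,0.8,0,-0.5,0,0,0,0.2,0,0,0,0,0,0]'

```text
clock: 20.83
tool_pos: [0.4695, 0.126, 0.2497]
tcp_rot: [[-0.84, -0.166, 0.516], [-0.141, 0.986, 0.088], [-0.524, 0.002, -0.852]]
ft_force: [-0.0, -0.8, -0.6]
finger_gap: 0.602
finger_force: 0.0
```

```bash
python3 - <<'E'
from d import *
tl=[]
for nm in("top","side"):
    p=viewer.capture(nm);c=proj(p,tf(np.array([[0,0,.15]]),Q))[0].astype(int)
    tl.append(cv2.resize(p["pixels"][max(0,c[1]-75):max(0,c[1]-75)+150,c[0]-50:c[0]+50,::-1],None,fx=4,fy=4,interpolation=cv2.INTER_CUBIC))
cv2.imwrite("pics/end.png",np.hstack(tl))
E
```

```text
(no output)
```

View pics/end.png

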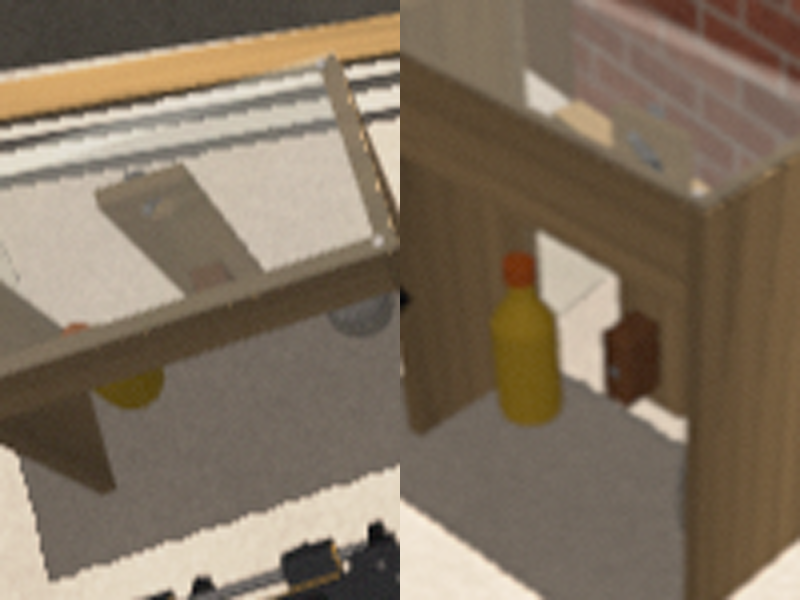

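The board hangs on the hook, handle to the front (side crop at (632,358)), with the hook tip through the hole at (645,150). I let it settle and hand in.

>>> servo_tool --commands '[0.2,0.5,0,-0.8,0,0,0,0.2,0.5,0,-0.8,0,0,0,0.2,0,0,0,0,0,0,0.2,0,0,0,0,0,0,0.2,0,0,0,0,0,0,0.2,0,0,0,0,0,0,0.2,0,0,0,0,0,0,0.2,0,0,0,0,0,0,0.2,0,0,0,0,0,0,0.2,0,0,0,0,0,0]'

```text
clock: 21.77
tool_pos: [0.4383, 0.1204, 0.2666]
tcp_rot: [[-0.84, -0.166, 0.517], [-0.14, 0.986, 0.088], [-0.524, 0.002, -0.852]]
ft_force: [-0.1, 0.1, -0.1]
finger_gap: 0.598
finger_force: 0.0
```

>>> servo_tool --commands '[0.2,0,0,0,0,0,0,0.2,0,0,0,0,0,0,0.2,0,0,0,0,0,0,0.2,0,0,0,0,0,0,0.2,0,0,0,0,0,0,0.2,0,0,0,0,0,0,0.2,0,0,0,0,0,0,0.2,0,0,0,0,0,0,0.2,0,0,0,0,0,0,0.2,0,0,0,0,0,0]'

```text
clock: 22.6
tool_pos: [0.4383, 0.1204, 0.267]
tcp_rot: [[-0.84, -0.166, 0.517], [-0.14, 0.986, 0.088], [-0.525, 0.002, -0.851]]
ft_force: [0.9, 1.0, -0.2]
finger_gap: 0.598
finger_force: 0.0
```

```bash
python3 - <<'E'
from d import *
a=viewer.capture("side")["pixels"].astype(int);b=viewer.capture("side")["pixels"].astype(int)
print(np.abs(a-b).max(), env.get_obs()["clock"])
print(order.sign_off())
E
```

```text
41 22.7
the job is handed in; nothing more can be done
None
```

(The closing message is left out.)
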